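Lock the jaguar in the holding block

ROBOT

A 7-joint arm with a two-finger parallel gripper is mounted at the origin on the work surface. World frame = base frame: x ahead of the robot, y to its left, z up, the work surface at z = 0. Lengths are in m, angles in rad, forces in N, time in s.
With the tool pointing down it reaches from about 0.4 to 0.85 m from the base axis. Payload 10.4 kg.
Tool frame: the origin (TCP) lies at the very end of the fingers, on their centre line; the grasp point (between the pads) lies 19 mm behind it; x points along the fingers, y is the direction in which the jaws open and shut, and the axes are right-handed (so a half turn about x gives the same grasp; the last joint's range is limited). The gripper opens to 85 mm and grips with 20 to 120 N. Pads are 22 mm wide; open, the fingers measure 114 mm over their backs; the gripper's body (76 mm by 85 mm) begins 54 mm behind the grasp point. The pads swing forward as they close: fully open they stand 13 mm farther back than shut.
Start: joints at [1.098, 0.332, -0.065, 1.46, 0.022, 1.35, -0.088], TCP at [0.272, -0.563, 0.231] pointing down, gripper open.
Joint ranges: [-2.6, 2.6], [-0.5, 2.12], [-1.47, 1.34], [0.16, 2.42], [-1.27, 4.41], [0.06, 2.06], [-2.6, 2.6]. Speed limits (rad/s): [2.22, 2.22, 2.79, 2.79, 3.14, 3.14, 3.14].

INTERFACE

Orientations are given as a unit quaternion [x, y, z, w].
In Python, from workcell import monitor, camera, ticket, regions_of gives the robot as it stands.
- The arm moves only by the tool step_arm, never from a script. Its argument "increments" is a list of rows, each a list of 5 numbers: the finger opening in m, from 0 to 0.0854, then the shift along the world's x, y, z in m, then the turn about the world's z in rad. A call has 1 to 12 rows; each row shifts and turns the commanded pose from where the row before left it; what a row does not reach is not made up. A row lasts 1/12 s, in which the tool goes at most 41.7 mm and 7.16 degrees, less where a joint would pass 70% of its speed; a pose out of reach is approached as far as the arm can. A call with a gripper value outside its range is refused whole. The fingers move at their own pace and stop on an object; "force" is the grip in N (left out, the last holds). Time passes only in rows, so rows that do not move let the fingers close. It gives the time, the measured TCP pose, the force and the opening at its end, in the units of the state.
- monitor.get_obs(): the state, without advancing time (a new reading comes with each control period).
- camera(name): name is "scene" or "top" or "wrist"; returns a dict with "color" (480x640x3 uint8, red, green, blue), "range_z" (480x640 float32, m along the optical axis (not along the pixel's ray), 0 where there is no reading), "fx", "fy", "cx", "cy" (pixels), "k1" (the pictures are not rectified: a ray, as slopes to the right and down, at radius r is drawn at 1 + k1 r^2 times it, then the intrinsics apply), "cam_to_world" (4x4, takes a point from camera to world coordinates). Camera axes: x right, y up, looking along -z (the intrinsics and any distortion apply to the point x, -y, -z); pixel columns grow to the right and rows downward; lengths in m; the calibration is good to about 2 mm. A picture is of the moment at which its call begins.
- ticket.hand_in(): hands the job in, once; it reports no verdict.
Trained networks look in a picture, given as the dict that the camera call returned (one of the last four; its "shot" number tells which), for a name from the list of things; names that differ only in an ending like _2 or _b are one class to them, and where a whole thing is asked for, a point or a joint stands for the part that bears it (a point fixed in the world has none). Each returns a list of dicts, best first, with "p" (0 to 1); they miss things now and then, are a little off and sometimes report something else, mostly with a low value. They report only what shows in the picture. A call takes as long as a camera call. They do not tell look-alikes from the thing itself.
- regions_of(picture, query): "region" (480x640 bool, what is visible of it) and "centre" ([row, column] in pixels, amid what is visible of it).
The state is a dict: "clock": time; "joint_pos": joint angles; "joint_velocities": joint speeds; "tau": joint torques, N m; "position": TCP position; "ee_rot": TCP orientation; "ft_force": force on the tool from outside, world axes, zero at the start; "torque": the same for the moment, N m; "grip_width": opening from 0.0 (shut) to 1.0 (fully open).
Only numpy, scipy, OpenCV 4.12 (cv2) and the standard library are available. Lean on these libraries where they do the work, as an engineer would, in place of code of your own. Each camera call takes 0.05 s, during which the arm holds its last target. There are 200 camera calls.

TASK

Fix the jaguar in the holding block for painting: push the black knob of the steel barrel bolt forward along its slot as far as it goes, so that the cork pad drives the jaguar's plinth up to the stop, then push the knob over sideways into the notch, all the way down, so that the bolt is locked. Do not touch the jaguar, whose paint is wet, let it stay standing on the block, and leave everything else on the bench where it is.

Things in the scene. Friction and masses are not known exactly. Their poses are not given: they have to be found in the camera images.
- block: Pine holding block, fixed, 92 (x) x 310 (y) x 28 mm high, on the ash board (board's top 50 mm above the table). Origin at the centre of its underside; z up; +y is the barrel bolt's forward direction; +x the side to which the notch opens and the knob is pushed over. On its top along the line x = 0 from -y to +y: grey steel barrel, jaguar, pine stop, C-clamp.
- barrel: The bolt's fixed grey steel barrel with the L-shaped slot in it (the bolt inside is brass), axes as the block's, origin on the block's top at its centre. The barrel is 24 mm in diameter, from y = -135 to -47 mm, axis 16 mm and top 28 mm above the block's top; base plate 44 mm wide, 3 mm thick.
- bolt (a joint): Slide of the bolt in m: 0 = fully back, 0.041 = fully forward (hard end). The knob's stem runs in the slot's straight leg along the barrel's top; only between 0.038 and 0.041 does it stand at the notch, where the slot turns the corner to +x. At start 0 to 0.008. Friction about 2 N; it stays where it is left.
- knob (a joint): Turn of the knob about the bolt's axis in rad: 0 = stem straight up, growing as it is pushed over to the block's +x side; 1.45 = all the way down in the notch, nearly level. In the straight leg the slot holds it within about 0.1 of upright. A light turn (about 1 N at the ball); it stays where it is left.
- knob_ball (a point): Centre of the black polished (slippery) ball, 18 mm in diameter, at the top of the knob's steel stem (7 mm thick). It lies 40 mm from the bolt's axis: straight above it, 84 mm above the block's origin, while upright; at 1.45 rad it lies 40 mm to the +x side, 49 mm above the block's origin. Its y in the block's frame is -107 mm at slide 0 and grows with the slide.
- corner (a point): Point on the bolt's axis at the slot's corner, y = -67 mm in the block's frame, 44 mm above its origin: at this y the stem stands in the middle of the corner (slide 0.040).
- pad_face (a point): Centre of the round cork face (24 mm in diameter) at the bolt's nose, on the bolt's axis, 72 mm in front of the knob's stem; it pushes the jaguar's plinth.
- stop_face (a point): Centre of the lower part of the stop's cork face, y = 91 mm in the block's frame. The stop is 80 mm wide and rises 40 mm above the block's top. The iron C-clamp stands 42 mm behind this face (x = -68 to 0 mm, up to 111 mm above the block's origin).
- dove_a_mid (a point): Middle of a cream clay dove whistle, about 84 mm long, 42 mm wide, 55 mm high, loose on the ash board. Bystander.
- dove_b_mid (a point): Middle of the other dove whistle, of the same size. Bystander.
- stick_mid (a point): Middle of the maple pointing stick, 8 mm thick, 145 mm long along its x, loose on the board. Bystander.
- bowl_mid (a point): Middle of the blue enamel bowl, 140 mm across, 48 mm high, on the table. Bystander.
- pot_red_mid (a point): Middle of a red paint pot, 51 mm across, 48 mm high, on the table. Bystander.
- pot_yellow_mid (a point): Middle of a yellow paint pot of the same size. Bystander.
- pot_green_mid (a point): Middle of a green paint pot of the same size. Bystander.
- jaguar: Red terracotta jaguar on a plinth 48 (x) x 84 (y) x 18 mm, 76 mm high in all, loose, about 0.22 kg, wet paint; tail to the pad, head to the stop. Origin at the centre of the plinth's underside. It starts standing on the block 10 to 28 mm short of the stop; home against the stop it lies at y = 49 mm in the block's frame.
There are look-alikes about, which are no part of the job. What is shaped like the jaguar but green or purple is not meant.

How it is judged:
By the outcome, as a careful person would: the job done as asked, in the order asked, and still so for the second after the job is handed in, with the robot touching nothing.
It also fails if it takes over 48 s, if anything falls off the work surface, if the arm or the gripper's body presses on something with over 40 N, if the wrist force passes 120 N, or if a joint passes its speed limit or range.

## Working session

There is one attempt and no reset: what is moved stays moved. The work goes in short steps, Python scripts to look and compute and a tool call to move; the robot and the scene stay as the last step left them, time stands still between calls to the robot, and variables do not carry over. Pictures are saved under pics/ and viewed, about 8 in all and at most 12, crops included, and the job is handed in when it is done.

Besides the shell and the picture viewer there is one more tool, called in YAML: its name, and indented under it one key for each argument. step_arm: Moves the arm, as the interface text tells. Its arguments: {"type":"object","properties":{"increments":{"type":"array"},"force":{"type":"number"}},"required":["increments"]}

```bash
mkdir -p pics; ls; cat > h.py <<'E'
import numpy as np, cv2
from workcell import monitor, camera, ticket, regions_of
def pts(c,rows,cols,z=None):
    r=np.atleast_1d(rows).astype(int); q=np.atleast_1d(cols).astype(int)
    K=np.array([[c['fx'],0,c['cx']],[0,c['fy'],c['cy']],[0,0,1.]])
    u=cv2.undistortPoints(np.stack([np.atleast_1d(cols),np.atleast_1d(rows)],-1).astype(float)[:,None],K,np.array([c['k1'],0,0,0.]))[:,0]
    M=np.array(c['cam_to_world']); d=np.stack([u[:,0],-u[:,1],-np.ones(len(u))],-1)
    if z is None:
        D=c['range_z'][r,q]; return (d*D[:,None])@M[:3,:3].T+M[:3,3]
    w=d@M[:3,:3].T; return M[:3,3]+w*((z-M[2,3])/w[:,2])[:,None]
def proj(c,P):
    M=np.linalg.inv(c['cam_to_world']); p=np.atleast_2d(P)@M[:3,:3].T+M[:3,3]
    x=p[:,0]/-p[:,2]; y=-p[:,1]/-p[:,2]; s=1+c['k1']*(x*x+y*y)
    return np.stack([c['fx']*x*s+c['cx'],c['fy']*y*s+c['cy']],-1)
def save(c,n): cv2.imwrite('pics/'+n+'.png',c['color'][...,::-1])
E
python3 - <<'E'
from h import *
o=monitor.get_obs(); print(o['clock'],o['position'],o['ee_rot'],o['ft_force'],o['grip_width'])
for n in ['scene','top']:
    c=camera(n); save(c,n)
    print(n,np.array(c['cam_to_world'])[:3,3])
    for q in ['block','barrel','knob_ball','jaguar','stop_face','dove_a_mid','stick_mid']:
        for d in regions_of(c,q)[:3]:
            r,k=np.nonzero(d['region']); p=pts(c,r,k); p=p[c['range_z'][r,k]>0]
            print(q,round(d['p'],2),np.round(d['centre']),len(r),np.median(p,0).round(3),p.max(0).round(3) if len(p) else '')
E
```

```text
pics
0.0 [ 0.27153648 -0.56249866  0.23050762] [-0.68915689 -0.15818597  0.68944321 -0.15718791] [-0.41501497  0.86981616 -0.10099372] 0.9969612231797326
scene [ 1.23958031 -0.46087169  1.47622094]
block 0.9 [244. 318.] 3342 [ 0.529 -0.028  0.079] [0.566 0.208 0.166]
block 0.32 [306. 158.] 426 [ 0.426 -0.448  0.045] [ 0.443 -0.423  0.055]
barrel 0.69 [340. 190.] 415 [ 0.559 -0.427  0.046] [ 0.578 -0.402  0.06 ]
knob_ball 0.57 [248. 294.] 42 [ 0.52  -0.097  0.138] [ 0.528 -0.088  0.148]
jaguar 0.95 [233. 335.] 722 [0.527 0.022 0.099] [0.545 0.101 0.157]
jaguar 0.87 [229. 258.] 585 [ 0.347 -0.125  0.022] [ 0.372 -0.074  0.078]
jaguar 0.85 [231. 440.] 578 [0.633 0.287 0.022] [0.671 0.355 0.079]
stop_face 0.72 [255. 296.] 663 [ 0.524 -0.092  0.097] [ 0.541 -0.026  0.148]
stop_face 0.59 [248. 322.] 3387 [ 0.529 -0.024  0.079] [0.566 0.211 0.166]
dove_a_mid 0.79 [297. 308.] 392 [ 0.632 -0.127  0.084] [ 0.648 -0.079  0.107]
stick_mid 0.57 [296. 361.] 205 [ 0.696 -0.006  0.055] [0.703 0.052 0.065]
top [0.31073971 0.01190563 1.88481885]
block 0.95 [251. 328.] 3078 [ 0.507 -0.009  0.079] [0.566 0.166 0.174]
barrel 0.62 [248. 349.] 534 [ 0.51  -0.081  0.094] [ 0.536 -0.024  0.147]
jaguar 0.85 [220. 227.] 465 [0.62  0.293 0.023] [0.668 0.338 0.079]
jaguar 0.81 [301. 311.] 428 [0.364 0.03  0.026] [0.397 0.073 0.083]
jaguar 0.8 [252. 311.] 490 [0.51  0.028 0.104] [0.539 0.069 0.164]
stop_face 0.9 [251. 327.] 2927 [ 0.507 -0.006  0.079] [0.565 0.161 0.174]
stop_face 0.31 [252. 311.] 502 [0.511 0.028 0.103] [0.544 0.069 0.164]
stop_face 0.24 [190. 327.] 127 [ 0.693 -0.015  0.056] [0.699 0.054 0.066]
dove_a_mid 0.75 [212. 370.] 266 [ 0.623 -0.126  0.085] [ 0.647 -0.092  0.116]
stick_mid 0.52 [191. 330.] 109 [ 0.692 -0.018  0.056] [0.699 0.039 0.066]
```

```bash
python3 - <<'E'
import cv2
a=cv2.imread('pics/scene.png'); cv2.imwrite('pics/s2.png',cv2.resize(a[170:370,190:456],(798,600),interpolation=cv2.INTER_CUBIC))
a=cv2.imread('pics/top.png'); cv2.imwrite('pics/t2.png',cv2.resize(a[170:350,210:450],(800,600),interpolation=cv2.INTER_CUBIC))
E
```

```text
(no output)
```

View pics/s2.png

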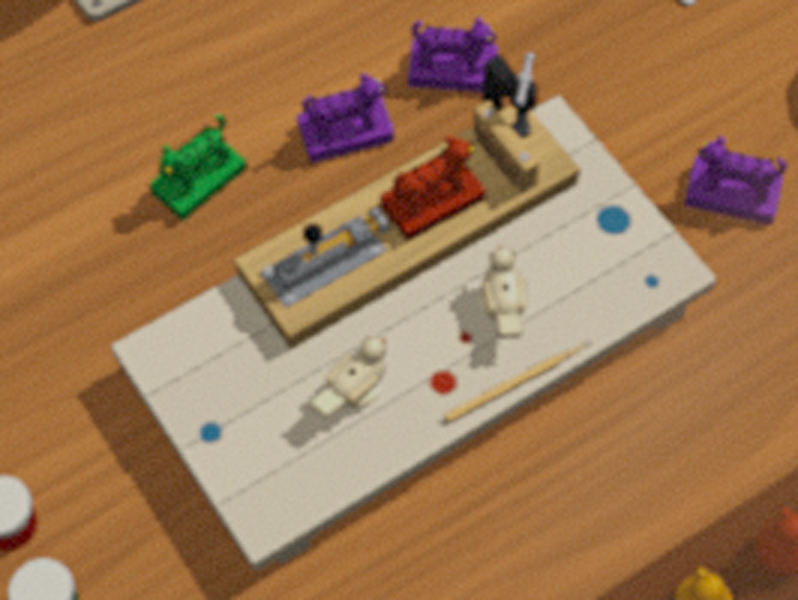

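View pics/t2.png

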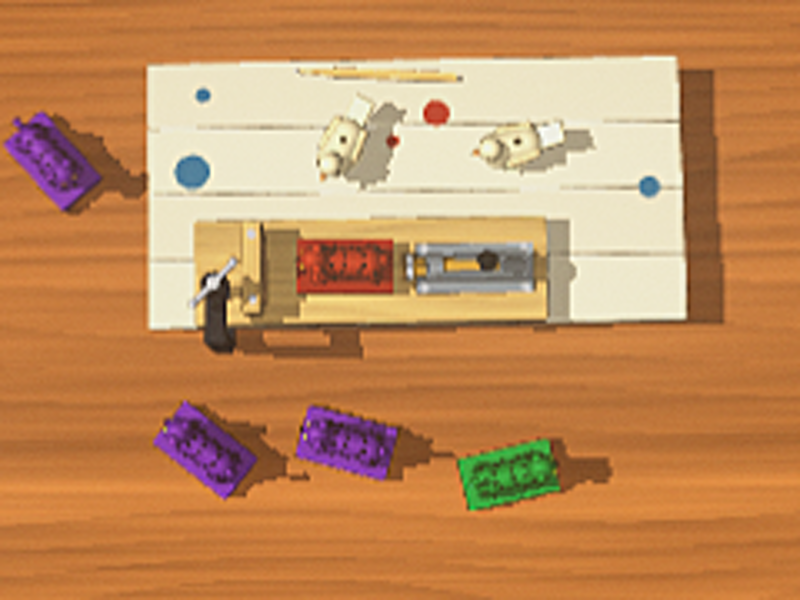

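The scene shot shows the red jaguar on the block, with the knob at about (313,233) in the crop. The top crop shows the knob at (487,260), block +y pointing left (world +y), and the doves on the +x side. Next I'll measure the block's yaw and the ball.

```bash
python3 - <<'E'
from h import *
from scipy.spatial.transform import Rotation as R
o=monitor.get_obs(); print(R.from_quat(o['ee_rot']).as_matrix().round(3))
c=camera('top'); d=regions_of(c,'block')[0]
r,k=np.nonzero(d['region']); p=pts(c,r,k)
p=p[(abs(p[:,2]-.078)<.008)]
h=cv2.minAreaRect(p[:,:2].astype(np.float32)); print(h, len(p))
# jaguar plinth red
for n in ['top','scene']:
    c=camera(n); g=c['color'].astype(int); z=c['range_z']
    r,k=np.nonzero(z>0); p=pts(c,r,k); col=g[r,k]
    nr=(abs(p[:,0]-.515)<.05)&(p[:,1]>-.2)&(p[:,1]<.25)&(p[:,2]>.06)
    b=nr&(col.max(1)<60)&(p[:,1]<-.03)&(p[:,2]>.115); print(n,'ball',b.sum(),p[b].mean(0).round(4),p[b].max(0).round(3),k[b].mean(),r[b].mean())
    print('  ball ray at z.134',pts(c,[r[b].mean()],[k[b].mean()],.134).round(4))
    j=nr&(col[:,0]>90)&(col[:,1]<60)&(p[:,2]<.1); print('  plinth',cv2.minAreaRect(p[j][:,:2].astype(np.float32)),np.median(p[j][:,2]))
E
```

```text
[[ 0.     0.435 -0.901]
 [-0.    -0.901 -0.435]
 [-1.     0.    -0.   ]]
((0.5091115236282349, 0.005413368344306946), (0.11374438554048538, 0.31340864300727844), 3.5194144248962402) 2043
top ball 2 [ 0.5159 -0.0885  0.1334] [ 0.521 -0.088  0.139] 354.0 247.5
  ball ray at z.134 [[ 0.5158 -0.0884  0.134 ]]
  plinth ((0.5161145925521851, 0.02820560336112976), (0.08131388574838638, 0.04544037953019142), 89.50138092041016) 0.09416465769617344
scene ball 20 [ 0.5205 -0.0986  0.1376] [ 0.53  -0.093  0.146] 293.9 247.9
  ball ray at z.134 [[ 0.5185 -0.0977  0.134 ]]
  plinth ((0.5226618051528931, 0.023087719455361366), (0.0830003172159195, 0.04367700591683388), 84.32815551757812) 0.09467618454607618
```

step_arm:
  increments:
    - [0, 0.0, 0.01, 0.03, 0]
    - [0, 0.022, 0.032, 0, -0.045]
    - [0, 0.022, 0.032, 0, -0.045]
    - [0, 0.022, 0.032, 0, -0.045]
    - [0, 0.022, 0.032, 0, -0.045]
    - [0, 0.022, 0.032, 0, -0.045]
    - [0, 0.022, 0.032, 0, -0.045]
    - [0, 0.022, 0.032, 0, -0.045]
    - [0, 0.022, 0.032, 0, -0.045]
    - [0, 0.022, 0.032, 0, -0.045]
    - [0, 0.022, 0.032, 0, -0.045]
    - [0, 0.022, 0.03, 0, 0]
  force: 40

```text
clock: 2.0
position: [0.5146, -0.2008, 0.2617]
ee_rot: [0.707, -0.001, -0.707, -0.001]
ft_force: [0.3, -0.4, -0.8]
grip_width: 0.0
```

```bash
python3 - <<'E'
from h import *
c=camera('wrist'); save(c,'w1'); M=np.array(c['cam_to_world']); print(M.round(3)); o=monitor.get_obs(); print(o['clock'],o['position'],o['grip_width'],o['ft_force'])
for q in ['knob_ball','block','barrel','jaguar']:
    for d in regions_of(c,q)[:2]:
        r,k=np.nonzero(d['region']); p=pts(c,r,k); p=p[c['range_z'][r,k]>0]
        print(q,round(d['p'],2),np.round(d['centre']),len(r),np.median(p,0).round(4),p.min(0).round(3),p.max(0).round(3))
E
```

```text
[[-0.003  0.961  0.276  0.584]
 [-1.    -0.003 -0.    -0.202]
 [ 0.001 -0.276  0.961  0.404]
 [ 0.     0.     0.     1.   ]]
2.05 [ 0.51865115 -0.19290922  0.26157527] -0.0004020713263481825 [ 0.35026704  6.96028148 -0.64524396]
knob_ball 0.72 [237. 190.] 498 [ 0.5157 -0.098   0.1393] [ 0.489 -0.105  0.077] [ 0.523 -0.064  0.144]
knob_ball 0.48 [ 22. 114.] 1665 [ 0.6921 -0.0147  0.0574] [ 0.686 -0.076  0.048] [0.702 0.07  0.06 ]
block 0.65 [220. 165.] 20239 [ 0.5222 -0.0548  0.0783] [ 0.417 -0.153 -0.002] [0.561 0.193 0.149]
block 0.4 [ 96. 234.] 3277 [ 0.6231 -0.1287  0.0856] [ 0.602 -0.17   0.048] [ 0.644 -0.079  0.106]
barrel 0.56 [220. 194.] 5566 [ 0.5193 -0.0931  0.0993] [ 0.489 -0.141  0.077] [ 0.537 -0.016  0.144]
barrel 0.18 [98. 64.] 3905 [0.6244 0.0198 0.0843] [ 0.593 -0.001  0.048] [0.667 0.09  0.106]
jaguar 0.91 [332. 264.] 771 [ 0.3558 -0.1274  0.0171] [ 0.339 -0.189 -0.002] [ 0.526 -0.074  0.31 ]
jaguar 0.71 [291. 525.] 2302 [ 0.4195 -0.4383  0.0473] [ 0.364 -0.508 -0.002] [ 0.439 -0.42   0.051]
```

View pics/w1.png

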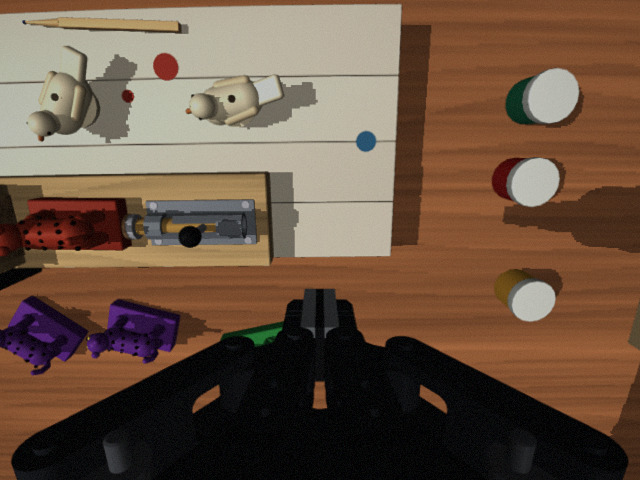

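The wrist view shows the knob at (190,237), with the tail end of the red jaguar at left. The barrel is aligned with world y to about a degree, and the fingertips are at (320,290). Next is one closer measurement of the ball and barrel axis.

```bash
python3 - <<'E'
from h import *
c=camera('wrist'); o=monitor.get_obs(); print(c['fx'],o['position'],o['ft_force'])
r,k=np.nonzero(c['range_z']>0); p=pts(c,r,k); g=c['color'][r,k].astype(int)
b=(np.hypot(p[:,0]-.516,p[:,1]+.098)<.025)&(p[:,2]>.12)&(g.max(1)<60); print('ball',b.sum(),p[b].mean(0).round(4),p[b].min(0).round(4),p[b].max(0).round(4))
# sphere fit
from scipy.optimize import least_squares
s=least_squares(lambda x:np.linalg.norm(p[b]-x,axis=1)-.009,p[b].mean(0)-[0,0,.006],loss='soft_l1',f_scale=.001); print('centre',s.x.round(4))
print('ray centre',pts(c,[r[b].mean()],[k[b].mean()],.134).round(4))
t=(abs(p[:,2]-.078)<.005)&(abs(p[:,0]-.51)<.07)&(p[:,1]<-.03)&(p[:,1]>-.3)&(g[:,0]>g[:,2]+30)
for y in np.arange(-.15,-.03,.02):
    m=t&(abs(p[:,1]-y)<.004); print(y.round(3),m.sum(),p[m][:,0].min().round(4),p[m][:,0].max().round(4)) if m.any() else 0
q=(p[:,2]>.1)&(p[:,2]<.11)&(abs(p[:,0]-.515)<.02)
for y in np.arange(-.13,-.03,.02):
    m=q&(abs(p[:,1]-y)<.006); print('barrel',y.round(3),m.sum(),p[m][:,0].mean().round(4),p[m][:,2].max().round(4)) if m.any() else 0
print('block ymin',np.percentile(p[t][:,1],[.5,2]))
E
```

```text
343.88046557346325 [ 0.51311704 -0.20419517  0.26128224] [-0.65059148 -0.72946175 -0.48624359]
ball 392 [ 0.5156 -0.0982  0.1396] [ 0.5065 -0.1048  0.1203] [ 0.5232 -0.0883  0.1443]
centre [ 0.5143 -0.0959  0.1339]
ray centre [[ 0.5142 -0.0959  0.134 ]]
-0.15 560 0.4691 0.56
-0.13 397 0.469 0.5601
-0.11 392 0.4692 0.5601
-0.09 405 0.4692 0.5602
-0.07 367 0.4693 0.5594
-0.05 387 0.4691 0.5595
barrel -0.13 225 0.5154 0.1076
barrel -0.11 287 0.5156 0.1086
barrel -0.09 143 0.5194 0.106
barrel -0.07 226 0.5143 0.1051
barrel -0.05 303 0.5151 0.108
block ymin [-0.15138509 -0.15047415]
```

step_arm:
  increments:
    - [0, 0.001, 0.01, -0.03, 0]
    - [0, 0, 0.01, -0.03, 0]
    - [0, 0, 0.01, -0.03, 0]
    - [0, 0, 0.01, -0.03, 0]
    - [0, 0, 0.012, -0.018, 0]
    - [0, 0, 0.01, 0, 0]
    - [0, 0, 0, 0, 0]
    - [0, 0, 0, 0, 0]

```text
clock: 2.97
position: [0.5155, -0.1417, 0.125]
ee_rot: [0.708, -0.001, -0.706, 0.0]
ft_force: [1.1, -0.8, -0.2]
grip_width: 0.004
```

step_arm:
  increments:
    - [0, 0, 0.005, 0, 0]
    - [0, 0, 0.005, 0, 0]
    - [0, 0, 0.005, 0, 0]
    - [0, 0, 0.004, 0, 0]
    - [0, 0, 0.004, 0, 0]
    - [0, 0, 0.004, 0, 0]
    - [0, 0, 0.004, 0, 0]
    - [0, 0, 0.004, 0, 0]
    - [0, 0, 0, 0, 0]

```text
clock: 3.72
position: [0.5149, -0.1053, 0.1235]
ee_rot: [0.707, 0.0, -0.707, 0.0]
ft_force: [-0.5, -1.9, 2.5]
grip_width: -0.003
```

```bash
cat > b.py <<'E'
from h import *
import sys
c=camera('wrist'); save(c,sys.argv[1]); o=monitor.get_obs(); print(o['clock'],o['position'].round(4) if hasattr(o['position'],'round') else o['position'],o['ft_force'])
r,k=np.nonzero(c['range_z']>0); p=pts(c,r,k); g=c['color'][r,k].astype(int)
for q in ['knob_ball','jaguar']:
    for d in regions_of(c,q)[:2]:
        rr,kk=np.nonzero(d['region']); pp=pts(c,rr,kk); print(q,round(d['p'],2),np.round(d['centre']),np.median(pp,0).round(4),pp.min(0).round(3),pp.max(0).round(3))
j=(abs(p[:,0]-.515)<.03)&(p[:,1]>-.05)&(p[:,1]<.12)&(abs(p[:,2]-.095)<.006)&(g[:,0]>70)&(g[:,1]<50)
if j.any(): print('plinth y',np.percentile(p[j][:,1],[1,99]).round(4),'x',np.percentile(p[j][:,0],[1,99]).round(4))
E
python3 b.py w2
```

```text
3.7667 [ 0.5148 -0.1055  0.1234] [ 0.13077257 -0.65959185  0.30334303]
knob_ball 0.91 [314. 268.] [ 0.5174 -0.0846  0.1397] [ 0.469 -0.106  0.077] [ 0.584 -0.062  0.266]
knob_ball 0.58 [290. 238.] [ 0.5166 -0.0636  0.102 ] [ 0.469 -0.106  0.076] [ 0.584 -0.006  0.266]
jaguar 0.69 [377. 142.] [0.3923 0.0445 0.0166] [ 0.368 -0.106 -0.   ] [0.584 0.072 0.266]
jaguar 0.69 [315. 268.] [ 0.5174 -0.0846  0.1397] [ 0.475 -0.106  0.077] [ 0.584 -0.062  0.266]
plinth y [-0.0102  0.0624] x [0.492 0.538]
```

View pics/w2.png

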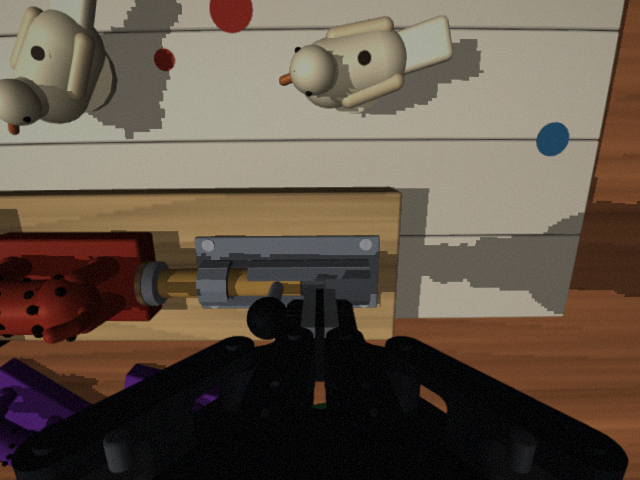

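The knob (268,317) sits directly in front of the fingertip and has started moving, and the pad (150,283) is at the plinth. I'll keep pushing slowly.

step_arm:
  increments:
    - [0, 0, 0.003, 0, 0]
    - [0, 0, 0.003, 0, 0]
    - [0, 0, 0.003, 0, 0]
    - [0, 0, 0.003, 0, 0]
    - [0, 0, 0.003, 0, 0]
    - [0, 0, 0.003, 0, 0]
    - [0, 0, 0.001, 0, 0]
    - [0, 0, 0, 0, 0]

```text
clock: 4.53
position: [0.5147, -0.0863, 0.1233]
ee_rot: [-0.707, -0.0, 0.707, -0.0]
ft_force: [-0.3, -1.6, -0.3]
grip_width: -0.002
```

step_arm:
  increments:
    - [0, 0, 0.002, 0, 0]
    - [0, 0, 0.001, 0, 0]
    - [0, 0, 0.001, 0, 0]
    - [0, 0, 0, 0, 0]

```text
clock: 4.87
position: [0.5147, -0.0837, 0.1234]
ee_rot: [-0.707, 0.001, 0.707, -0.0]
ft_force: [-0.7, -5.9, 1.5]
grip_width: -0.005
```

```bash
python3 b.py w3
```

```text
4.9167 [ 0.5147 -0.0837  0.1233] [-1.16116929 -5.49194516 -0.05033107]
knob_ball 0.55 [314. 267.] [ 0.5174 -0.0634  0.1401] [ 0.507 -0.084  0.102] [ 0.584 -0.055  0.266]
jaguar 0.72 [282.  71.] [0.5239 0.0294 0.1047] [ 0.417 -0.084 -0.001] [0.584 0.157 0.266]
jaguar 0.65 [398. 204.] [0.3771 0.0155 0.0179] [ 0.36  -0.084 -0.001] [0.584 0.065 0.266]
plinth y [0.0108 0.0794] x [0.492  0.5375]
```

step_arm:
  increments:
    - [0, 0, 0.001, 0, 0]
    - [0, 0, 0.001, 0, 0]
    - [0, 0, 0, 0, 0]

```text
clock: 5.27
position: [0.5147, -0.0832, 0.1234]
ee_rot: [0.707, -0.002, -0.707, 0.0]
ft_force: [-0.2, -11.7, 0.9]
grip_width: 0.002
```

step_arm:
  increments:
    - [0, 0, 0.001, 0, 0]
    - [0, 0, 0.001, 0, 0]
    - [0, 0, 0, 0, 0]

```text
clock: 5.52
position: [0.5147, -0.0827, 0.1235]
ee_rot: [0.707, -0.003, -0.707, 0.0]
ft_force: [-0.8, -15.8, -0.1]
grip_width: -0.003
```

```bash
python3 b.py w4
```

```text
5.5667 [ 0.5146 -0.0827  0.1235] [ -1.13485293 -15.66524805   0.09685584]
knob_ball 0.91 [314. 272.] [ 0.5174 -0.0631  0.14  ] [ 0.47  -0.083  0.078] [ 0.584 -0.05   0.266]
knob_ball 0.49 [247. 254.] [ 0.5284 -0.0495  0.0784] [ 0.404 -0.159  0.001] [0.584 0.19  0.266]
jaguar 0.98 [405.  36.] [0.3756 0.1568 0.018 ] [ 0.29  -0.083 -0.001] [0.584 0.233 0.266]
jaguar 0.67 [394. 203.] [0.377  0.0167 0.0178] [ 0.361 -0.041 -0.001] [0.526 0.065 0.187]
plinth y [0.0109 0.0793] x [0.4917 0.5376]
```

View pics/w4.png

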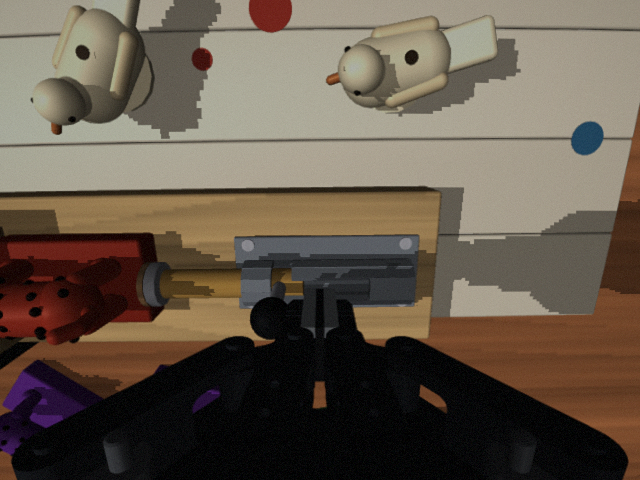

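The slide is hard against its end: 16 N, position steady, and the pad (150,283) pressed to the plinth. Now I'll back off, rise, and go round to the -x side of the ball.

step_arm:
  increments:
    - [0, 0, -0.01, 0, 0]
    - [0, 0, -0.01, 0, 0]
    - [0, 0, 0, 0.03, 0]
    - [0, -0.015, 0, 0.015, 0]
    - [0, -0.03, 0.01, 0, 0]
    - [0, 0, 0.013, 0, 0]
    - [0, 0, 0.01, -0.015, 0]
    - [0, 0, 0, -0.03, 0]
    - [0, 0, 0, 0, 0]
    - [0, 0, 0, 0, 0]

```text
clock: 6.5
position: [0.4688, -0.0656, 0.1227]
ee_rot: [-0.706, -0.0, 0.708, 0.0]
ft_force: [0.2, -0.2, 0.2]
grip_width: -0.006
```

```bash
python3 b.py w5
```

```text
6.55 [ 0.4698 -0.0659  0.1238] [ 1.70567032  0.04658396 -0.43797508]
knob_ball 0.78 [210. 311.] [ 0.5154 -0.0631  0.1405] [ 0.498 -0.072  0.082] [ 0.538 -0.054  0.265]
jaguar 0.94 [372.  55.] [0.3647 0.1464 0.0187] [ 0.282 -0.066 -0.001] [0.538 0.238 0.265]
jaguar 0.87 [195.  85.] [0.5199 0.0293 0.1174] [ 0.488 -0.066  0.076] [0.539 0.094 0.265]
plinth y [0.0105 0.0787] x [0.4909 0.5379]
```

step_arm:
  increments:
    - [0, 0.008, 0, 0, 0]
    - [0, 0.008, 0, 0, 0]
    - [0, 0.006, 0, 0, 0]
    - [0, 0.005, 0, 0, 0]
    - [0, 0.005, 0, -0.001, 0]
    - [0, 0.005, 0, -0.002, 0]
    - [0, 0.005, 0, -0.003, 0]
    - [0, 0.005, 0, -0.003, 0]
    - [0, 0.005, 0, 0, 0]
    - [0, 0, 0, 0, 0]

```text
clock: 7.48
position: [0.5224, -0.0657, 0.114]
ee_rot: [-0.707, -0.0, 0.707, 0.0]
ft_force: [0.3, 0.7, -0.2]
grip_width: -0.003
```

```bash
python3 b.py w6
```

```text
7.5333 [ 0.5221 -0.0657  0.1141] [-0.28776134  0.60428701 -0.8791369 ]
knob_ball 0.58 [292. 346.] [ 0.5227 -0.0808  0.1002] [ 0.49  -0.143  0.077] [0.592 0.01  0.257]
jaguar 0.87 [309.  88.] [0.5242 0.0367 0.1109] [ 0.409 -0.066 -0.001] [0.592 0.158 0.257]
jaguar 0.84 [407.  44.] [0.3818 0.162  0.018 ] [ 0.293 -0.066 -0.001] [0.592 0.241 0.257]
plinth y [0.0109 0.0791] x [0.4919 0.5377]
```

View pics/w6.png

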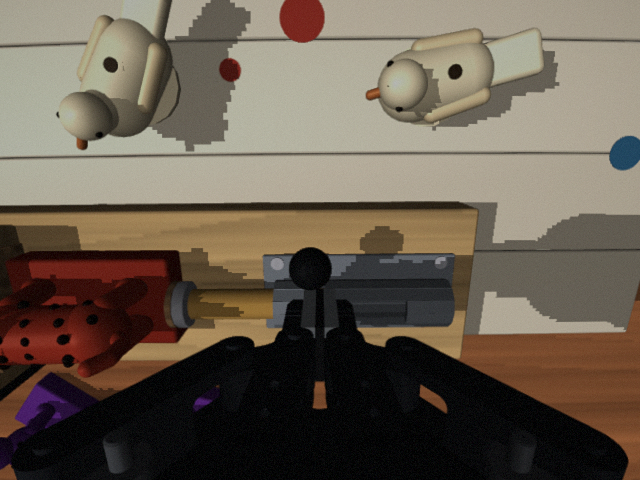

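The knob ball (311,268) is over to the +x side, about 45°, and the stem is in the notch. The jaguar is unmoved. Next I'll rise and press the ball down from above.

step_arm:
  increments:
    - [0, -0.003, 0, 0.015, 0]
    - [0, 0, 0, 0.02, 0]
    - [0, 0.016, 0, 0, 0]
    - [0, 0.018, 0, 0, 0]
    - [0, 0, 0, -0.006, 0]
    - [0, 0, 0, -0.007, 0]
    - [0, 0, 0, -0.007, 0]
    - [0, 0, 0, -0.007, 0]
    - [0, 0, 0, -0.006, 0]
    - [0, 0, 0, -0.004, 0]
    - [0, 0, 0, 0, 0]

```text
clock: 8.55
position: [0.5517, -0.0658, 0.111]
ee_rot: [-0.706, 0.0, 0.708, 0.0]
ft_force: [-1.4, 0.6, 0.0]
grip_width: -0.003
```

step_arm:
  increments:
    - [0, 0, 0, -0.002, 0]
    - [0, 0, 0, -0.002, 0]
    - [0, 0, 0, 0, 0]

```text
clock: 8.8
position: [0.5527, -0.0659, 0.1081]
ee_rot: [-0.707, 0.0, 0.707, 0.0]
ft_force: [0.2, -0.1, 0.9]
grip_width: -0.001
```

```bash
python3 b.py w7
```

```text
8.85 [ 0.5527 -0.0659  0.1083] [-0.14021216  0.05648667  0.09789472]
knob_ball 0.88 [285. 306.] [ 0.5601 -0.0605  0.1027] [ 0.544 -0.07   0.077] [ 0.622 -0.052  0.251]
knob_ball 0.51 [356.  75.] [0.5266 0.0477 0.0977] [ 0.474 -0.067  0.076] [0.622 0.098 0.251]
jaguar 0.83 [357.  76.] [0.5265 0.0476 0.0979] [ 0.481 -0.067  0.079] [0.622 0.097 0.251]
plinth y [0.0115 0.0796] x [0.5089 0.5376]
```

Now press until the force shows the end of travel.

step_arm:
  increments:
    - [0, 0, 0, -0.002, 0]
    - [0, 0, 0, -0.001, 0]
    - [0, 0, 0, 0, 0]

```text
clock: 9.2
position: [0.5533, -0.0658, 0.1067]
ee_rot: [0.708, -0.0, -0.707, 0.0]
ft_force: [-5.0, 0.6, 12.9]
grip_width: -0.0
```

step_arm:
  increments:
    - [0, 0, 0, -0.001, 0]
    - [0, 0, 0, -0.001, 0]
    - [0, 0, 0, 0, 0]

```text
clock: 9.45
position: [0.5536, -0.0658, 0.1058]
ee_rot: [0.708, -0.0, -0.706, 0.0]
ft_force: [-9.7, 0.5, 23.2]
grip_width: 0.004
```

step_arm:
  increments:
    - [0, 0, 0, 0.01, 0]
    - [0, 0, 0, 0.03, 0]
    - [0, 0, 0, 0.035, 0]
    - [0, -0.02, -0.02, 0.03, 0]
    - [0, -0.02, -0.03, 0.02, 0]
    - [0, -0.02, -0.035, 0, 0]
    - [0, 0, -0.035, 0, 0]
    - [0, 0, 0, 0, 0]
    - [0, 0, 0, 0, 0]

```text
clock: 10.2
position: [0.4922, -0.188, 0.2283]
ee_rot: [0.707, -0.002, -0.707, -0.001]
ft_force: [0.4, 0.1, -0.4]
grip_width: -0.001
```

```bash
python3 b.py w8; python3 - <<'E'
from h import *
c=camera('wrist'); r,k=np.nonzero(c['range_z']>0); p=pts(c,r,k); g=c['color'][r,k].astype(int)
b=(np.hypot(p[:,0]-.555,p[:,1]+.063)<.025)&(p[:,2]>.084)&(g.max(1)<60)
from scipy.optimize import least_squares
s=least_squares(lambda x:np.linalg.norm(p[b]-x,axis=1)-.009,p[b].mean(0)-[0,0,.006],loss='soft_l1',f_scale=.001); print('ball centre',b.sum(),s.x.round(4))
for q in ['dove_a_mid','stick_mid']:
    for d in regions_of(c,q)[:2]: 
        rr,kk=np.nonzero(d['region']); print(q,d['p'],np.median(pts(c,rr,kk),0).round(3))
c=camera('top'); a=c['color'][...,::-1]; save(c,'t9')
w=cv2.imread('pics/w8.png'); t=cv2.resize(a[170:350,210:450],(640,480),interpolation=cv2.INTER_CUBIC)
cv2.imwrite('pics/f.png',cv2.resize(np.vstack([w[:400],t]),(436,600)))
E
```

```text
10.25 [ 0.4927 -0.186   0.2282] [0.44699216 0.85025627 0.15930365]
knob_ball 0.86 [165. 159.] [ 0.5491 -0.0649  0.102 ] [ 0.521 -0.189  0.076] [ 0.562 -0.049  0.371]
knob_ball 0.42 [286. 554.] [ 0.4194 -0.4367  0.0473] [ 0.377 -0.51  -0.   ] [ 0.561 -0.189  0.371]
jaguar 0.84 [335.  28.] [0.3603 0.1392 0.0184] [ 0.29  -0.189 -0.001] [0.561 0.198 0.371]
jaguar 0.66 [333. 260.] [ 0.354  -0.1196  0.0171] [ 0.337 -0.189 -0.001] [ 0.561 -0.074  0.371]
plinth y [0.0101 0.0712] x [0.4906 0.5378]
ball centre 463 [ 0.5532 -0.0627  0.0989]
dove_a_mid 0.85 [ 0.622 -0.128  0.085]
dove_a_mid 0.3 [ 0.518 -0.075  0.099]
```

View pics/f.png

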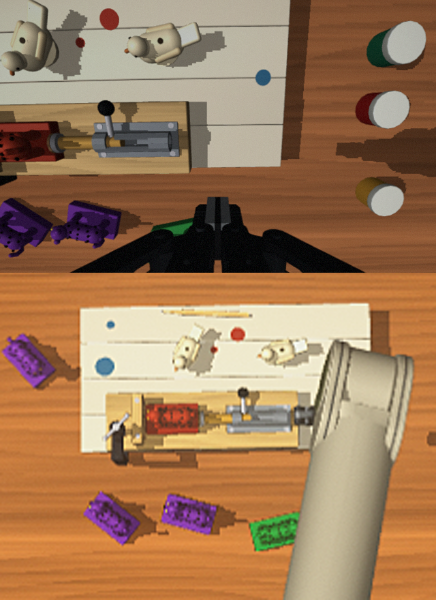

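The knob lies fully over at (106,107) in the upper picture. The ball's centre height is 0.099 m, exactly the "all the way down" value. The jaguar stands against the stop, and the doves and stick are where they were.

```bash
python3 -c "
from workcell import ticket; print(ticket.hand_in())"
```

```text
the job is handed in; nothing more can be done
None
```

The bolt is locked with the jaguar clamped against the stop, and the job is handed in at about 10.5 s on the clock.

**What I did:** With the fingers closed, I pushed the knob forward from behind until it reached its hard end, at about 16 N with almost no further movement. I then went round to the −x side, pushed the knob over into the notch, and pressed it down from above until it stopped, at about 23 N downward. After that I moved the arm clear.

**Last checks:**
- **Knob:** the ball's centre measured [0.553, −0.063, 0.099] m. The height matches "all the way down" (0.099 m), and the y position matches the slide at its forward end.
- **Jaguar:** it stands on the block, and the plinth's rear edge is at y ≈ 0.010 m, as expected when home against the stop. The gap at the stop was closed in the top view. The robot never touched it.
- **Bystanders:** the dove nearest the barrel measured where it was before. The other dove, the stick, the pots and the clamp looked unmoved by eye. The stick was not found by the network in the final wrist picture. I did not re-check the bowl.

No check disagreed. The final press also showed about 10 N sideways from the rounded fingertip on the ball, which had no visible effect.

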